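Put the red pigment tin back into its row

ROBOT

A 7-joint arm with a two-finger parallel gripper is mounted at the origin on the work surface. World frame = base frame: x ahead of the robot, y to its left, z up, the work surface at z = 0. Lengths are in m, angles in rad, forces in N, time in s.
With the tool pointing down it reaches from about 0.4 to 0.875 m from the base axis. Payload 19.3 kg.
Tool frame: the origin (TCP) lies on the front face of the gripper's body, between the roots of the fingers; the fingertips stand 73 mm ahead of it and the grasp point (between the pads) lies 54 mm ahead of it; z points along the fingers, y is the line along which they close (so a half turn about z gives the same grasp; the last joint's range is limited). The gripper opens to 85 mm and grips with 20 to 120 N. Pads are 22 mm wide; open, the fingers measure 114 mm over their backs; the gripper's body (76 mm by 85 mm) begins 54 mm behind the grasp point. The pads swing forward as they close: fully open they stand 13 mm farther back than shut.
Start: joints at [-1.349, 0.521, -0.036, 1.599, 0.021, 1.021, -0.113], TCP at [0.18, 0.599, 0.304] pointing down, gripper open.
Joint ranges: [-2.91, 2.91], [-0.3, 2.13], [-1.5, 1.42], [0.17, 2.43], [-1.26, 4.41], [0.16, 1.93], [-2.52, 2.52]. Speed limits (rad/s): [1.89, 1.89, 2.39, 2.39, 3.01, 3.01, 3.01].

INTERFACE

Orientations are given as a unit quaternion [x, y, z, w].
In Python, from rig import r gives the robot as it stands.
- The arm moves only by the tool drive_tool, never from a script. Its argument "rows" is a list that holds one entry, the list of rows, each a list of 5 numbers: the closure in counts, from 0 (fully open) to 255 (shut), then the shift along the world's x, y, z in m, then the turn about the world's z in degrees. In form: [[[claw, tx, ty, tz, turn], ...]]. A call has exactly 5 rows; each row is the pose to reach, as a shift and turn from the pose commanded when the call began; what a row does not reach only later rows make up. A row lasts 1/12 s, in which the tool goes at most 41.7 mm and 7.16 degrees, less where a joint would pass 70% of its speed; a pose out of reach is approached as far as the arm can. A call with a gripper value outside its range is refused whole. The fingers move at their own pace and stop on an object; the grip force is fixed at half the most. Time passes only in rows, so rows that repeat a pose let the fingers close, or fill a call up. It gives the time, the measured TCP pose, the force, the opening and the grip force at its end, in the units of the state.
- r.get_obs(): the state, without advancing time (a new reading comes with each control period).
- r.snapshot(name): name is "scene" or "top" or "wrist"; returns a dict with "pixels" (384x512x3 uint8, blue, green, red), "z_map" (384x512 float32, m along the optical axis (not along the pixel's ray), 0 where there is no reading), "camera_matrix" (3x3 intrinsics, pixels), "R" (3x3) and "t" (3): a world point X has camera coordinates R X + t; the wrist camera has in their place "tool_from_camera" (4x4, takes a point from camera to tool coordinates, whose origin is the TCP and whose axes are the flange's). Camera axes: x right, y down, z forward; pixel columns grow to the right and rows downward; lengths in m; the calibration is good to about 2 mm. A picture is of the moment at which its call begins: read the wrist's pose just before it.
- r.job_done(): hands the job in; it is judged then, once.
The state is a dict: "time_s": time; "qpos": joint angles; "qd": joint speeds; "joint_torque": joint torques, N m; "position": TCP position; "ee_rot": TCP orientation; "ft_force": force on the tool from outside, world axes, zero at the start; "wrist_torque": the same for the moment, N m; "opening": finger opening in m; "grip_force": force on a finger pad.
Only numpy, scipy, OpenCV 4.12 (cv2) and the standard library are available. Lean on these libraries where they do the work, as an engineer would, in place of code of your own. Each camera call takes 0.05 s, during which the arm holds its last target. There are 200 camera calls.

TASK

The red pigment tin has been left lying on the bench: put it back in its place in the warm-coloured row, upright and fully down in the rack between the orange and the pink tin, behind the red ticket, with its label facing out to the front like the others. The row has closed up, so first push its neighbours apart, leaving all of them standing in the rack in their order; handle the tin gently, without dropping it or letting it fall over, and leave the other rack and the rest of the bench as they are.

Things in the scene. Friction and masses are not known exactly. Their poses are not given: they have to be found in the camera images.
- red_tin: the pigment tin to put back: rigid box, 60 mm from label face to back (x), 40 mm wide (y), 115 mm tall (z), aluminium with a red lid and a red label on its -x face; 0.15 to 0.31 kg. Origin at the centre of its base, z to the lid. It starts lying on its back on the bench before the racks: label up, 60 mm high, lid end pointing left (+y, within 0.3 rad)
- red_label (a point): centre of the red tin's label face, 50 mm above its base; the label faces along the tin's -x
- red_lid (a point): centre of the red tin's lid top, 115 mm from its base
- warm_rack: grey steel trough for warm colours, fixed to the bench left or right of the other rack; inside 214 mm long (y), 66 mm deep (x), floor 3 mm above the bench; front lip 25 mm, back and end walls 45 mm high, 3 to 4 mm thick. Origin: centre of its underside; front -x, z up; turned up to 0.12 rad. Five tins fill it with 14 mm to spare along the row
- red_place (a point): middle of the red tin's place, mid-length on the warm rack's inner floor, axes as the rack's. The slanted ticket rail on the front lip (up to 26 mm high, 22 mm deep) has five coloured tickets 42.8 mm apart, from +y to -y: yellow, orange, red (here), pink, purple. Only 4 to 20 mm is free here between the orange and pink tins; the rest of the free room is near the two ends
- cool_rack: a second rack of the same make and size, screwed to the bench, full of five cool-coloured tins; nothing to be done there. The bench between the robot and the racks is clear but for the red tin; equipment (up to 220 mm high) stands only along the far edge (x over 0.76 m) and at the sides (more than 0.48 m left or right of the middle)
- yellow_tin: rigid rectangular slip-lid tin, same size as the red tin (60 x 40 x 115 mm), bare aluminium can with yellow lid and label; origin at the centre of its base, z up towards the lid, label on the -x face; loose, 0.22 kg, slides on the rack floor with friction about 0.6; stands in the warm rack, end of the row on the rack's +y side
- orange_tin: rigid rectangular slip-lid tin, same size as the red tin (60 x 40 x 115 mm), bare aluminium can with orange lid and label; origin at the centre of its base, z up towards the lid, label on the -x face; loose, 0.22 kg, slides on the rack floor with friction about 0.6; stands in the warm rack, next to the red place on its +y side
- pink_tin: rigid rectangular slip-lid tin, same size as the red tin (60 x 40 x 115 mm), bare aluminium can with pink lid and label; origin at the centre of its base, z up towards the lid, label on the -x face; loose, 0.22 kg, slides on the rack floor with friction about 0.6; stands in the warm rack, next to the red place on its -y side
- purple_tin: rigid rectangular slip-lid tin, same size as the red tin (60 x 40 x 115 mm), bare aluminium can with purple lid and label; origin at the centre of its base, z up towards the lid, label on the -x face; loose, 0.22 kg, slides on the rack floor with friction about 0.6; stands in the warm rack, end of the row on the rack's -y side
- mint_tin: rigid rectangular slip-lid tin, same size as the red tin (60 x 40 x 115 mm), bare aluminium can with mint lid and label; origin at the centre of its base, z up towards the lid, label on the -x face; loose, 0.22 kg, slides on the rack floor with friction about 0.6; stands in the cool rack, a bystander
- green_tin: rigid rectangular slip-lid tin, same size as the red tin (60 x 40 x 115 mm), bare aluminium can with green lid and label; origin at the centre of its base, z up towards the lid, label on the -x face; loose, 0.22 kg, slides on the rack floor with friction about 0.6; stands in the cool rack, a bystander
- turquoise_tin: rigid rectangular slip-lid tin, same size as the red tin (60 x 40 x 115 mm), bare aluminium can with turquoise lid and label; origin at the centre of its base, z up towards the lid, label on the -x face; loose, 0.22 kg, slides on the rack floor with friction about 0.6; stands in the cool rack, a bystander
- blue_tin: rigid rectangular slip-lid tin, same size as the red tin (60 x 40 x 115 mm), bare aluminium can with blue lid and label; origin at the centre of its base, z up towards the lid, label on the -x face; loose, 0.22 kg, slides on the rack floor with friction about 0.6; stands in the cool rack, a bystander
- navy_tin: rigid rectangular slip-lid tin, same size as the red tin (60 x 40 x 115 mm), bare aluminium can with navy lid and label; origin at the centre of its base, z up towards the lid, label on the -x face; loose, 0.22 kg, slides on the rack floor with friction about 0.6; stands in the cool rack, a bystander
- lamp_part: sprayed lamp part standing on the bench to the left, pale cone with a black round cap, 72 mm across, 114 mm tall; origin at the centre of its base; a bystander
- ink_bottle: small amber ink bottle with black cap, 42 mm across, 85 mm tall, standing on the bench to the right; origin at the centre of its base; a bystander
- mixing_cup: white mixing cup, 64 mm across, 70 mm tall, standing on the bench to the right; origin at the centre of its base; a bystander
Not all that is in view belongs to the job. Leave any green or turquoise look-alike of the warm_rack alone.

How it is judged:
By the outcome, as a careful person would: the job done as asked, in the order asked, and still so for the second after the job is handed in, with the robot touching nothing.
It also fails if it takes over 72 s, if anything falls off the work surface, if the arm or the gripper's body presses on something with over 40 N, if the wrist force passes 120 N, or if a joint passes its speed limit or range.

## Working session

There is one attempt and no reset: what is moved stays moved. The work goes in short steps, Python scripts to look and compute and a tool call to move; the robot and the scene stay as the last step left them, time stands still between calls to the robot, and variables do not carry over. Pictures are saved under pics/ and viewed, at most 13 in all, crops included, and the job is handed in when it is done.

Besides the shell and the picture viewer there is one more tool, called after "Call:" by a JSON object that holds its "op" and its "data". drive_tool: Moves the arm, as the interface text tells. Its arguments: {"type":"object","properties":{"rows":{"type":"array","items":{"type":"array","items":{"type":"array","items":{"type":"number"}}}}},"required":["rows"]}

```bash
mkdir -p pics; ls; cat > h.py <<'E'
import numpy as np, cv2
from rig import r
def snap(n):
    o=r.get_obs(); s=r.snapshot(n)
    return o,s
def world(s,o=None):
    z=s["z_map"]; K=s["camera_matrix"]; v,u=np.mgrid[:z.shape[0],:z.shape[1]]
    P=np.stack([(u-K[0,2])/K[0,0]*z,(v-K[1,2])/K[1,1]*z,z],-1)
    if "R" in s: W=(P-s["t"])@s["R"]
    else:
        from scipy.spatial.transform import Rotation as Ro
        T=s["tool_from_camera"]; W=(P@T[:3,:3].T+T[:3,3])@Ro.from_quat(o["ee_rot"]).as_matrix().T+o["position"]
    W[z==0]=np.nan
    return W
E
python3 - <<'E'
from h import *
for n in ("top","scene"):
    o,s=snap(n); cv2.imwrite(f"pics/{n}0.png",s["pixels"]); np.savez(f"{n}0.npz",W=world(s),I=s["pixels"])
print(o)
E
```

```text
pics
{'time_s': 0.05, 'qpos': array([-1.34920015,  0.52199056, -0.03634172,  1.59998033,  0.02117523,
        1.02105721, -0.11280935]), 'qd': array([ 0.00039795, -0.0006568 ,  0.00014144, -0.00077467, -0.0003443 ,
       -0.00131078, -0.00028053]), 'joint_torque': array([ 4.16408235e-03, -9.29429841e+01,  1.98606133e+00, -3.70968390e+01,
        1.80125318e-02,  5.14573287e-03,  8.64427250e-06]), 'position': array([0.17974327, 0.59835138, 0.30335004]), 'ee_rot': array([ 1.45391087e-01,  9.89374123e-01, -5.23089166e-04, -5.43033377e-05]), 'ft_force': array([ 0.257706  , -0.19851356, -0.13675931]), 'wrist_torque': array([-0.00717909,  0.00506226, -0.00847633]), 'grip_force': 0.0, 'opening': 0.08495900185221397}
```

View pics/top0.png

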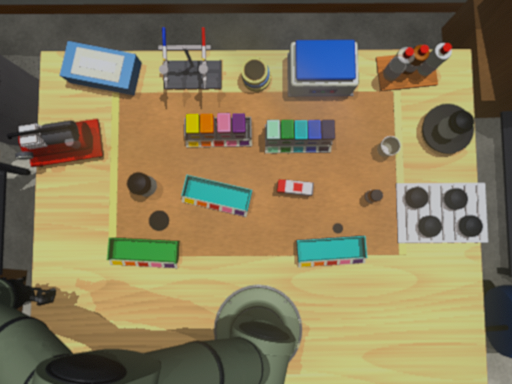

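View pics/scene0.png

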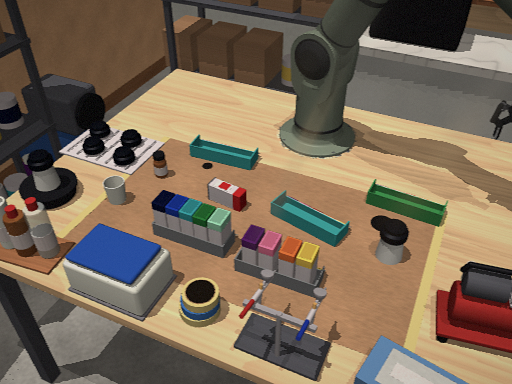

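The row yellow, orange, pink, purple with a gap at top-view pixel (218,130) is the warm rack. The red tin lies at (295,187), with its lid to the left at about (281,187). Empty green and turquoise look-alikes at (217,195), (143,252) and (331,250) are to be left alone, as is the cool rack at (300,135).

```bash
python3 - <<'E'
from h import *
d=np.load("top0.npz");W=d["W"];I=d["I"]
hsv=cv2.cvtColor(I,cv2.COLOR_BGR2HSV)
def box(n,u0,u1,v0,v1,zl,zh,hl=None,hh=None):
    m=np.zeros(I.shape[:2],bool);m[v0:v1,u0:u1]=1
    m&=(W[...,2]>zl)&(W[...,2]<zh)
    if hl is not None:
        h=hsv[...,0]; m&=((h>=hl)&(h<=hh))&(hsv[...,1]>90)
    P=W[m]; 
    rc=cv2.minAreaRect(P[:,:2].astype(np.float32)*1000)
    print(n,m.sum(),P.mean(0).round(4),np.round(rc[0],1),np.round(rc[1],1),round(rc[2],1)); return P
box("redtin",270,325,172,202,.045,.075)
box("redtin lid",270,287,172,202,.045,.075)
P=box("row",180,255,105,150,.10,.13)
for n,a,b in(("yel",22,33),("org",10,21),("pink",140,172),("purp",130,150)): box(n,180,255,105,150,.10,.13,a,b)
box("cool",260,340,110,160,.10,.13)
box("rackback",180,255,100,135,.035,.055)
box("turq empty",180,255,170,220,.005,.1)
print(W[125,190:250:3].round(3)[:,1:])
cr=cv2.resize(I[100:220,170:330],None,fx=5,fy=5,interpolation=cv2.INTER_CUBIC);cv2.imwrite("pics/crop1.png",cr)
E
```

```text
redtin 450 [ 0.466 -0.124  0.06 ] [ 466.6 -124.1] [115.8  40.4] 83.8
redtin lid 122 [ 0.4702 -0.0818  0.06  ] [470.9 -81.3] [29.4 39.5] 89.6
row 1045 [0.663  0.1288 0.1173] [664.6 128.6] [ 61.7 182.9] 0.4
yel 253 [0.6617 0.2003 0.1176] [663.9 200.7] [61.5 38.8] 0.9
org 269 [0.6643 0.1569 0.1172] [664.2 141.8] [132.3  61.2] 89.1
pink 443 [0.6632 0.0778 0.1176] [664.8  79.9] [85.1 60.8] 89.6
purp 221 [0.6624 0.0558 0.1178] [663.2  56.5] [38. 56.] 89.8
cool 1330 [ 0.6414 -0.1391  0.1174] [ 642.8 -138.6] [214.   63.5] 89.8
rackback 92 [0.6739 0.1254 0.0431] [670.3 129.6] [ 61.7 220.3] 1.4
turq empty 1137 [0.4381 0.1364 0.0175] [445.2 133.3] [249.8 165.2] 89.8
[[0.207 0.118]
 [0.197 0.118]
 [0.187 0.121]
 [0.182 0.093]
 [0.17  0.115]
 [0.159 0.12 ]
 [0.151 0.116]
 [0.141 0.114]
 [0.137 0.065]
 [0.122 0.117]
 [0.113 0.12 ]
 [0.103 0.121]
 [0.094 0.117]
 [0.084 0.123]
 [0.075 0.118]
 [0.066 0.117]
 [0.056 0.117]
 [0.047 0.117]
 [0.038 0.12 ]
 [0.031 0.006]]
```

View pics/crop1.png

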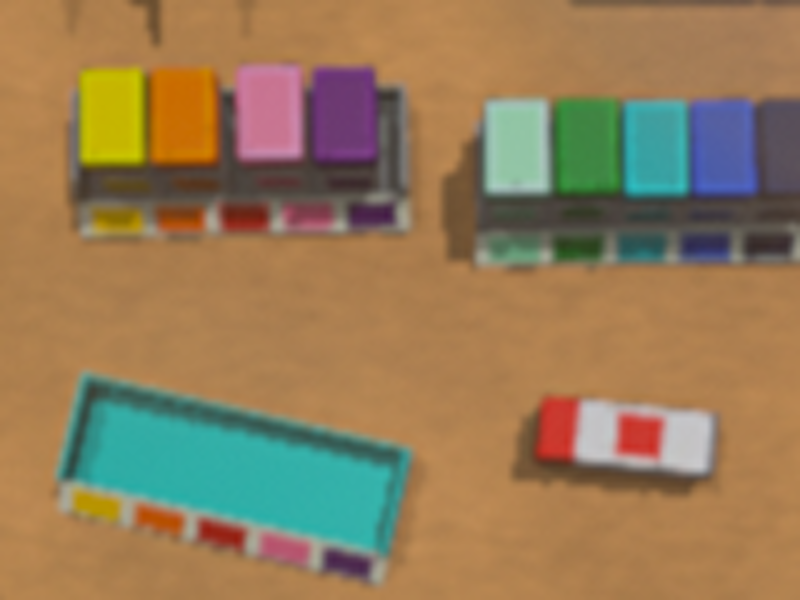

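Call:
{"op": "drive_tool", "data": {"rows": [[[0,0.024,-0.023,0,-3.6],[0,0.048,-0.047,0,-7.3],[0,0.072,-0.07,0,-10.9],[0,0.097,-0.094,0,-14.5],[0,0.121,-0.117,0,-18.2]]]}}

```text
time_s: 0.52
position: [0.3018, 0.4801, 0.3037]
ee_rot: [0.302, 0.953, -0.0, -0.0]
ft_force: [0.5, 0.0, -0.5]
opening: 0.0852
grip_force: 0.0
```

Call:
{"op": "drive_tool", "data": {"rows": [[[0,0.024,-0.023,0,-3.6],[0,0.048,-0.047,0,-7.3],[0,0.072,-0.07,0,-10.9],[0,0.097,-0.094,0,-14.5],[0,0.121,-0.117,0,-18.2]]]}}

```text
time_s: 0.93
position: [0.4228, 0.363, 0.3038]
ee_rot: [0.449, 0.894, -0.0, -0.0]
ft_force: [1.0, 0.2, 0.5]
opening: 0.0854
grip_force: 0.0
```

Call:
{"op": "drive_tool", "data": {"rows": [[[0,0.024,-0.023,0,-3.6],[0,0.048,-0.047,0,-7.3],[0,0.072,-0.07,0,-10.9],[0,0.097,-0.094,0,-14.5],[0,0.121,-0.117,0,-18.2]]]}}

```text
time_s: 1.35
position: [0.5438, 0.2461, 0.3038]
ee_rot: [0.584, 0.812, -0.0, -0.0]
ft_force: [0.7, 0.2, -0.6]
opening: 0.0858
grip_force: 0.0
```

Call:
{"op": "drive_tool", "data": {"rows": [[[0,0.024,-0.023,0,-3.6],[0,0.048,-0.047,0,-7.3],[0,0.072,-0.07,0,-10.9],[0,0.121,-0.111,0,-18.2],[0,0.121,-0.111,0,-18.2]]]}}

```text
time_s: 1.77
position: [0.666, 0.1329, 0.3036]
ee_rot: [0.708, 0.706, -0.0, 0.001]
ft_force: [0.5, -0.9, -0.1]
opening: 0.0858
grip_force: 0.0
```

```bash
python3 - <<'E'
from h import *
from scipy.spatial.transform import Rotation as Ro
o,s=snap("wrist");o=r.get_obs(); W=world(s,o); np.savez("w1.npz",W=W,I=s["pixels"]); cv2.imwrite("pics/w1.png",s["pixels"])
R=Ro.from_quat(o["ee_rot"]).as_matrix(); print(o["time_s"],o["position"],o["qpos"],np.degrees(np.arctan2(R[1,1],R[0,1])),R[:,2])
E
```

```text
1.8167 [0.66756727 0.13040247 0.30330665] [-0.5051281   0.64229824  0.37094089  1.45401801 -0.24326735  1.09071818
 -0.08849095] 0.038354595600005655 [ 0.00104112 -0.00344515 -0.99999352]
```

View pics/w1.png

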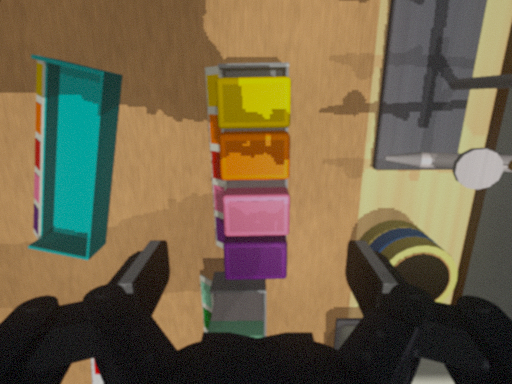

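The wrist view shows the row from above: yellow (254,102), orange (254,155), pink (255,212), purple (255,257). The rack's +y end wall is at row ~68. I'll measure the lids and the rack from this.

```bash
python3 - <<'E'
from h import *
d=np.load("w1.npz");W=d["W"];I=d["I"];hsv=cv2.cvtColor(I,cv2.COLOR_BGR2HSV)
for n,v0,v1 in(("yel",74,130),("org",131,181),("pink",185,237),("purp",238,282)):
    m=np.zeros(I.shape[:2],np.uint8);m[v0:v1,205:300]=1
    m=(m>0)&(abs(W[...,2]-.118)<.008); P=W[m]
    lo,hi=np.percentile(P,1,0),np.percentile(P,99,0)
    rc=cv2.minAreaRect(P[:,:2].astype(np.float32)*1000)
    print(n,m.sum(),lo.round(4),hi.round(4),np.round(rc[0],1),np.round(rc[1],1),round(rc[2],1),np.median(hsv[m][:,0]))
# end wall top z .045
m=np.zeros(I.shape[:2],bool);m[55:90,205:300]=1;m&=abs(W[...,2]-.045)<.006;P=W[m];print("end wall",len(P),P.min(0),P.max(0))
m=np.zeros(I.shape[:2],bool);m[60:270,285:300]=1;m&=abs(W[...,2]-.045)<.006;P=W[m];print("back wall",len(P),P.min(0) if len(P) else 0,P.max(0) if len(P) else 0)
T=np.load("top0.npz")["W"]
P=T[95:152,178:258].reshape(-1,3);k=(abs(P[:,2]-.045)<.006)
P=P[k];print("top walls",k.sum(),P[:,1].min(),P[:,1].max(),P[:,0].min(),P[:,0].max())
for sgn,nm in((P[:,1]>.232,"+y"),(P[:,1]<.03,"-y")): print(nm,P[sgn].round(3)[:12].tolist())
E
```

```text
yel 3758 [0.6349 0.1793 0.1151] [0.6937 0.2188 0.1195] [664.1 198.8] [60.5 40.9] 1.1 26.0
org 3268 [0.6356 0.1344 0.1137] [0.6943 0.1742 0.1196] [665.1 153.8] [60.7 40.9] 1.2 16.0
pink 2823 [0.6372 0.0805 0.1113] [0.696  0.1205 0.1196] [666.5 100.3] [60.5 40.6] 1.0 170.0
purp 2520 [0.6362 0.0341 0.1109] [0.6951 0.0739 0.1195] [665.8  53.7] [60.9 41. ] 1.5 147.0
end wall 354 [0.62729368 0.22400113 0.03900744] [0.6987626  0.23644051 0.04623235]
back wall 84 [0.69521755 0.04331446 0.03965632] [0.70197569 0.23632699 0.04631038]
top walls 122 0.020197954236252223 0.23950033395447226 0.626453766399752 0.7038795048566837
+y [[0.697, 0.239, 0.045], [0.697, 0.236, 0.045], [0.694, 0.239, 0.043], [0.69, 0.239, 0.045], [0.691, 0.237, 0.04], [0.686, 0.239, 0.046], [0.683, 0.238, 0.047], [0.679, 0.238, 0.048], [0.68, 0.236, 0.045], [0.676, 0.239, 0.046], [0.673, 0.239, 0.045], [0.675, 0.237, 0.039]]
-y [[0.702, 0.027, 0.047], [0.703, 0.024, 0.044], [0.704, 0.02, 0.04], [0.7, 0.027, 0.043], [0.7, 0.024, 0.042], [0.7, 0.02, 0.043], [0.696, 0.02, 0.043], [0.692, 0.02, 0.046], [0.686, 0.02, 0.045], [0.682, 0.02, 0.045], [0.68, 0.02, 0.04], [0.676, 0.02, 0.044]]
```

Call:
{"op": "drive_tool", "data": {"rows": [[[0,0,0.018,-0.01,0.5],[0,0,0.018,-0.03,1],[0,0,0.018,-0.05,1],[0,0,0.018,-0.06,1],[0,0,0.018,-0.06,1]]]}}

```text
time_s: 2.23
position: [0.6628, 0.1547, 0.2414]
ee_rot: [0.698, 0.716, -0.002, -0.001]
ft_force: [-0.2, 0.2, -0.1]
opening: 0.0852
grip_force: 0.0
```

```bash
python3 - <<'E'
from h import *
o,s=snap("wrist");o=r.get_obs();print(o["position"],o["ee_rot"],o["ft_force"]);W=world(s,o);I=s["pixels"];hsv=cv2.cvtColor(I,cv2.COLOR_BGR2HSV)
for n,h in(("org",16),("yel",26),("pink",170)):
    m=(abs(W[...,2]-.118)<.008)&(abs(hsv[...,0].astype(int)-h)<4)&(hsv[...,1]>80)
    P=W[m]; P=P[abs(P[:,0]-.665)<.06]
    if len(P)>100: rc=cv2.minAreaRect(P[:,:2].astype(np.float32)*1000); print(n,len(P),np.round(rc[0],1),np.round(rc[1],1),round(rc[2],1))
E
```

```text
[0.66341842 0.15461307 0.24315358] [ 6.97873554e-01  7.16220379e-01 -8.34524663e-04 -4.17972808e-04] [ 0.99502102 -0.23821491  0.71017301]
org 4899 [664.8 140.2] [ 61.  131.1] 1.1
yel 5317 [663.6 202. ] [60.3 40.3] 0.8
pink 3921 [665.   91.6] [65.5 60.4] 89.0
```

Call:
{"op": "drive_tool", "data": {"rows": [[[0,0,0.002,-0.025,0],[0,0,0.002,-0.05,0],[0,0,0.002,-0.075,0],[0,0,0.002,-0.091,0],[0,0,0.002,-0.091,0]]]}}

```text
time_s: 2.7
position: [0.663, 0.1565, 0.1509]
ee_rot: [0.698, 0.716, -0.001, -0.001]
ft_force: [0.3, 0.2, 0.6]
opening: 0.0854
grip_force: 0.0
```

Call:
{"op": "drive_tool", "data": {"rows": [[[40,0,0,0,0],[60,0,0,0,0],[70,0,0,0,0],[76,0,0,0,0],[76,0,0,0,0]]]}}

```text
time_s: 3.12
position: [0.6641, 0.1566, 0.1543]
ee_rot: [0.698, 0.716, 0.001, 0.0]
ft_force: [-2.2, -1.3, 4.9]
opening: 0.0595
grip_force: 4.0
```

Call:
{"op": "drive_tool", "data": {"rows": [[[78,0,0.003,0,0],[78,0,0.007,0,0],[78,0,0.011,0,0],[78,0,0.015,0,0],[78,0,0.017,0,0]]]}}

```text
time_s: 3.53
position: [0.6641, 0.1734, 0.1546]
ee_rot: [0.698, 0.716, 0.0, 0.0]
ft_force: [-4.3, -4.2, 11.8]
opening: 0.0598
grip_force: 25.2
```

Call:
{"op": "drive_tool", "data": {"rows": [[[78,0,0.001,0,0],[78,0,0.0015,0,0],[78,0,0.002,0,0],[78,0,0.0025,0,0],[78,0,0.003,0,0]]]}}

```text
time_s: 3.95
position: [0.6641, 0.1759, 0.1545]
ee_rot: [0.698, 0.716, 0.0, 0.0]
ft_force: [-5.7, -4.0, 10.0]
opening: 0.0598
grip_force: 25.2
```

Call:
{"op": "drive_tool", "data": {"rows": [[[40,0,0,0,0],[0,0,0,0,0],[0,0,0,0,0],[0,0,0,0.02,0],[0,0,0,0.05,0]]]}}

```text
time_s: 4.37
position: [0.6626, 0.1764, 0.201]
ee_rot: [0.698, 0.716, -0.002, -0.001]
ft_force: [0.1, 1.4, -0.4]
opening: 0.0856
grip_force: 0.0
```

Call:
{"op": "drive_tool", "data": {"rows": [[[0,0,0,0.025,0],[0,0,-0.03,0.04,0],[0,0,-0.06,0.04,0],[0,0.001,-0.072,0.04,0],[0,0.001,-0.072,0.04,0]]]}}

```text
time_s: 4.78
position: [0.6651, 0.1006, 0.2435]
ee_rot: [0.699, 0.715, -0.0, 0.001]
ft_force: [-0.8, -1.1, 0.5]
opening: 0.0855
grip_force: 0.0
```

```bash
cat > lids.py <<'E'
from h import *
def lids(cols=(("org",16),("yel",26),("pink",170),("purp",147))):
    o,s=snap("wrist");o=r.get_obs();print(o["time_s"],o["position"],o["ft_force"]);W=world(s,o);I=s["pixels"];hsv=cv2.cvtColor(I,cv2.COLOR_BGR2HSV)
    for n,h in cols:
        m=((abs(W[...,2]-.118)<.008)&(abs(hsv[...,0].astype(int)-h)<4)&(hsv[...,1]>80)&(abs(W[...,0]-.665)<.05)).astype(np.uint8)
        m=cv2.morphologyEx(m,cv2.MORPH_OPEN,np.ones((5,5),np.uint8))
        k,l,st,_=cv2.connectedComponentsWithStats(m)
        if k<2: continue
        P=W[l==1+st[1:,4].argmax()]; rc=cv2.minAreaRect(P[:,:2].astype(np.float32)*1000); print(n,len(P),np.round(rc[0],1),np.round(rc[1],1),round(rc[2],1),P[:,1].min().round(4),P[:,1].max().round(4))
    return o,s,W
E
python3 - <<'E'
from lids import *
o,s,W=lids()
v,u=np.where((abs(W[...,2]-.045)<.006)&(W[...,1]>.215)&(W[...,1]<.26)&(abs(W[...,0]-.665)<.02));P=W[v,u]
if len(P): print("endwall",len(P),np.percentile(P[:,1],[1,5,50,95,99]))
E
```

```text
4.8333 [0.66495046 0.10298281 0.24310021] [-0.32101948  1.42577046 -0.72049809]
org 4761 [662.7 160. ] [59.5 37.9] 0.4 0.1409 0.1789
yel 5826 [659.6 204. ] [55.8 40.2] 0.4 0.1837 0.224
pink 4173 [663.6 105.7] [58.3 40.3] 0.9 0.0852 0.1261
purp 3632 [663.2  58.8] [58.3 40.4] 0.6 0.0386 0.0789
```

```bash
sed -i 's/o,s=snap("wrist");o=r.get_obs();print/o,s=snap("wrist");print/' lids.py
python3 - <<'E'
from lids import *
o,s,W=lids()
_,s2=snap("top"); cv2.imwrite("pics/top1.png",cv2.resize(s2["pixels"][90:160,170:270],None,fx=6,fy=6))
cv2.imwrite("pics/w2.png",s["pixels"])
E
```

```text
4.8333 [0.66495046 0.10298281 0.24310021] [-0.32101948  1.42577046 -0.72049809]
org 4577 [663.7 156.1] [59.8 38.7] 1.5 0.136 0.1753
yel 5562 [660.3 201.7] [55.6 40. ] 0.9 0.1813 0.2214
pink 4230 [663.9 103. ] [58.8 40.8] 0.5 0.0824 0.1235
purp 3521 [663.2  56.2] [58.8 39.5] 1.5 0.0363 0.0767
```

View pics/w2.png

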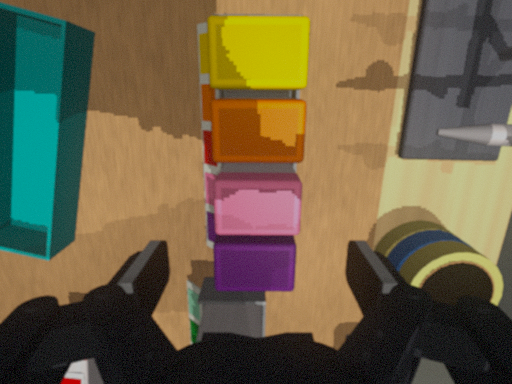

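The row has not moved: the light grip slipped along the orange tin while pressing it down. I'll grip harder and take the weight off the floor before sliding, starting with pink.

Call:
{"op": "drive_tool", "data": {"rows": [[[0,-0.001,0,-0.025,0],[0,-0.001,0,-0.05,0],[0,-0.001,0,-0.075,0],[0,-0.001,0,-0.091,0],[20,-0.001,0,-0.091,0]]]}}

```text
time_s: 5.35
position: [0.6621, 0.106, 0.148]
ee_rot: [0.697, 0.717, -0.002, -0.002]
ft_force: [-0.0, -0.0, -0.2]
opening: 0.0787
grip_force: 0.0
```

Call:
{"op": "drive_tool", "data": {"rows": [[[60,0,0,0,0],[76,0,0,0,0],[90,0,0,0,0],[90,0,0,0,0],[90,0,0,0,0]]]}}

```text
time_s: 5.77
position: [0.6643, 0.1049, 0.1531]
ee_rot: [0.698, 0.716, 0.001, 0.0]
ft_force: [-0.4, 1.6, 8.2]
opening: 0.0592
grip_force: 65.8
```

Call:
{"op": "drive_tool", "data": {"rows": [[[90,0,0,0.001,0],[90,0,0,0.002,0],[90,0,0,0.003,0],[90,0,0,0.003,0],[90,0,0,0.003,0]]]}}

```text
time_s: 6.18
position: [0.6638, 0.1045, 0.1549]
ee_rot: [0.698, 0.716, -0.0, -0.0]
ft_force: [1.1, 0.6, -1.6]
opening: 0.0591
grip_force: 64.7
```

Call:
{"op": "drive_tool", "data": {"rows": [[[90,0,-0.002,0.001,0],[90,0,-0.005,0.001,0],[90,0,-0.008,0.001,0],[90,0,-0.01,0.001,0],[90,0,-0.01,0.001,0]]]}}

```text
time_s: 6.6
position: [0.6639, 0.0938, 0.1559]
ee_rot: [0.698, 0.716, -0.0, 0.0]
ft_force: [-0.1, 0.1, -2.4]
opening: 0.0594
grip_force: 64.8
```

Call:
{"op": "drive_tool", "data": {"rows": [[[90,0,-0.002,0,0],[90,0,-0.004,0,0],[90,0,-0.006,0,0],[90,0,-0.007,0,0],[90,0,-0.007,0,0]]]}}

```text
time_s: 7.02
position: [0.6638, 0.0871, 0.1559]
ee_rot: [0.698, 0.716, -0.0, 0.0]
ft_force: [0.2, -0.0, -1.8]
opening: 0.059
grip_force: 64.8
```

```bash
python3 - <<'E'
from lids import *
lids()
E
```

```text
7.0167 [0.66379842 0.08714933 0.1558568 ] [ 0.2497043  -0.00489245 -1.77599731]
org 16572 [660.9 158. ] [55.7 40.1] 1.5 0.1374 0.1777
yel 5279 [662.6 185.6] [59.6  9.3] 1.3 0.1805 0.1906
pink 12872 [663.4  84.9] [60.1 41.8] 1.5 0.0642 0.1061
purp 60 [690.5  60.9] [3.5 5. ] 1.0 0.0584 0.0634
```

Call:
{"op": "drive_tool", "data": {"rows": [[[90,0,-0.001,0,0],[90,0,-0.0015,0,0],[90,0,-0.002,0,0],[90,0,-0.0025,0,0],[90,0,-0.0025,0,0]]]}}

```text
time_s: 7.48
position: [0.6638, 0.085, 0.1559]
ee_rot: [0.698, 0.716, -0.0, 0.0]
ft_force: [-0.3, -0.0, -3.0]
opening: 0.0593
grip_force: 64.8
```

Call:
{"op": "drive_tool", "data": {"rows": [[[90,0,-0.0005,-0.001,0],[90,0,-0.001,-0.001,0],[90,0,-0.0015,-0.001,0],[90,0,-0.0015,-0.001,0],[90,0,-0.0015,-0.001,0]]]}}

```text
time_s: 7.9
position: [0.6638, 0.084, 0.1549]
ee_rot: [0.698, 0.716, 0.0, -0.0]
ft_force: [0.7, 4.7, -1.9]
opening: 0.0592
grip_force: 64.9
```

Call:
{"op": "drive_tool", "data": {"rows": [[[90,0,0.0005,-0.001,0],[60,0,0.0005,-0.002,0],[20,0,0.0005,-0.002,0],[0,0,0.0005,-0.002,0],[0,0,0.0005,0.0,0]]]}}

```text
time_s: 8.32
position: [0.6637, 0.0836, 0.1547]
ee_rot: [0.698, 0.716, -0.0, 0.0]
ft_force: [0.3, 0.2, 0.2]
opening: 0.0856
grip_force: 0.0
```

Call:
{"op": "drive_tool", "data": {"rows": [[[0,0,0,0.03,0],[0,0,0,0.06,0],[0,0,0.03,0.07,0],[0,0,0.06,0.07,0],[0,0,0.073,0.06,0]]]}}

```text
time_s: 8.73
position: [0.6645, 0.1613, 0.2175]
ee_rot: [0.697, 0.717, 0.002, 0.0]
ft_force: [-0.4, 1.3, -0.2]
opening: 0.0851
grip_force: 0.0
```

Call:
{"op": "drive_tool", "data": {"rows": [[[0,0,0,0,0],[0,0,0,-0.02,0],[0,0,0,-0.04,0],[0,0,0,-0.06,0],[20,0,0,-0.061,0]]]}}

```text
time_s: 9.15
position: [0.6623, 0.1559, 0.1503]
ee_rot: [0.698, 0.716, -0.002, -0.001]
ft_force: [-0.7, 0.1, -0.1]
opening: 0.0787
grip_force: 0.0
```

Call:
{"op": "drive_tool", "data": {"rows": [[[60,0,0,0,0],[76,0,0,0,0],[90,0,0,0,0],[90,0,0,0,0],[90,0,0,0.002,0]]]}}

```text
time_s: 9.57
position: [0.664, 0.157, 0.1565]
ee_rot: [0.698, 0.716, 0.0, 0.0]
ft_force: [-0.0, 0.4, -2.0]
opening: 0.0592
grip_force: 65.1
```

Call:
{"op": "drive_tool", "data": {"rows": [[[90,0,0,0.003,0],[90,0,0,0.003,0],[90,0,0.003,0.003,0],[90,0,0.006,0.003,0],[90,0,0.008,0.003,0]]]}}

```text
time_s: 9.98
position: [0.6638, 0.1654, 0.1588]
ee_rot: [0.698, 0.716, -0.0, 0.0]
ft_force: [0.0, -0.3, -1.2]
opening: 0.0593
grip_force: 65.2
```

Call:
{"op": "drive_tool", "data": {"rows": [[[90,0,0.001,-0.002,0],[90,0,0.003,-0.002,0],[90,0,0.005,-0.002,0],[90,0,0.007,-0.002,0],[90,0,0.007,-0.002,0]]]}}

```text
time_s: 10.4
position: [0.6637, 0.1727, 0.1568]
ee_rot: [0.698, 0.716, 0.0, -0.0]
ft_force: [0.7, -0.5, -2.3]
opening: 0.0595
grip_force: 65.2
```

Call:
{"op": "drive_tool", "data": {"rows": [[[90,0,0.0005,0,0],[90,0,0.001,0,0],[90,0,0.0015,0,0],[90,0,0.002,0,0],[90,0,0.002,0,0]]]}}

```text
time_s: 10.82
position: [0.6639, 0.1741, 0.1569]
ee_rot: [0.698, 0.716, 0.0, 0.0]
ft_force: [0.2, -0.1, -2.5]
opening: 0.0595
grip_force: 65.2
```

Call:
{"op": "drive_tool", "data": {"rows": [[[90,0,0.0005,0,0],[90,0,0.001,0,0],[90,0,0.0015,0,0],[90,0,0.002,0,0],[90,0,0.002,0,0]]]}}

```text
time_s: 11.23
position: [0.6639, 0.1749, 0.157]
ee_rot: [0.698, 0.716, -0.001, 0.0]
ft_force: [-1.0, -7.4, 1.4]
opening: 0.0593
grip_force: 65.4
```

Call:
{"op": "drive_tool", "data": {"rows": [[[90,0,-0.001,-0.001,0],[60,0,-0.001,-0.002,0],[20,0,-0.001,-0.002,0],[0,0,-0.001,-0.002,0],[0,0,-0.001,0.01,0]]]}}

```text
time_s: 11.65
position: [0.6629, 0.1753, 0.1653]
ee_rot: [0.698, 0.716, -0.001, -0.001]
ft_force: [0.2, -0.5, -0.3]
opening: 0.0856
grip_force: 0.0
```

Call:
{"op": "drive_tool", "data": {"rows": [[[0,0,0,0.03,0],[0,0,0,0.06,0],[0,0,-0.02,0.09,0],[0,0,-0.05,0.12,0],[0,0,-0.08,0.12,0]]]}}

```text
time_s: 12.07
position: [0.6654, 0.0951, 0.2938]
ee_rot: [0.697, 0.717, 0.004, 0.002]
ft_force: [1.4, -1.0, 0.4]
opening: 0.0854
grip_force: 0.0
```

```bash
python3 - <<'E'
from lids import *
lids()
E
```

```text
12.0667 [0.66539259 0.09505467 0.29380382] [ 1.43861691 -1.00279981  0.36705746]
org 2992 [660.7 175.4] [38.5 54.8] 89.1 0.1564 0.195
yel 3202 [660.5 213.7] [54.4 35.2] 0.9 0.1957 0.2312
pink 2080 [662.   78.8] [35.4 54.8] 89.2 0.0613 0.0967
purp 2401 [662.8  41.7] [58.7 39. ] 1.7 0.0217 0.0614
```

Call:
{"op": "drive_tool", "data": {"rows": [[[0,-0.01,-0.03,0,-2],[0,-0.03,-0.06,0,-4],[0,-0.05,-0.09,0,-6],[0,-0.07,-0.12,0,-7],[0,-0.09,-0.14,0,-7]]]}}

```text
time_s: 12.53
position: [0.5725, -0.0476, 0.2876]
ee_rot: [0.741, 0.671, 0.0, 0.0]
ft_force: [0.1, 0.2, -0.1]
opening: 0.0856
grip_force: 0.0
```

Call:
{"op": "drive_tool", "data": {"rows": [[[0,-0.03,-0.03,0,0],[0,-0.05,-0.06,0,0],[0,-0.08,-0.09,0,0],[0,-0.104,-0.1,0,0],[0,-0.104,-0.1,0,0]]]}}

```text
time_s: 12.95
position: [0.4656, -0.148, 0.2877]
ee_rot: [0.742, 0.67, -0.0, -0.0]
ft_force: [1.7, -0.2, 0.2]
opening: 0.0851
grip_force: 0.0
```

```bash
cat > red.py <<'E'
from h import *
def red(zc,tol=.008,c=(.47,-.12),rad=.09):
    o,s=snap("wrist"); W=world(s,o); print(o["time_s"],o["position"],o["ee_rot"].round(3),o["ft_force"].round(1))
    m=((abs(W[...,2]-zc)<tol)&(np.hypot(W[...,0]-c[0],W[...,1]-c[1])<rad))
    P=W[m]
    if len(P)>50:
        rc=cv2.minAreaRect(P[:,:2].astype(np.float32)*1000); print(len(P),np.round(rc[0],1),np.round(rc[1],1),round(rc[2],2),P.min(0).round(4),P.max(0).round(4),P.mean(0))
        print(cv2.boxPoints(rc).round(1).tolist())
    return o,s,W
E
python3 - <<'E'
from red import *
o,s,W=red(.06); cv2.imwrite("pics/w3.png",s["pixels"])
E
```

```text
12.95 [ 0.46564068 -0.14799833  0.28773026] [ 0.742  0.67  -0.    -0.   ] [ 1.7 -0.2  0.2]
4634 [ 464.7 -124.7] [115.7  40.8] 83.35 [ 0.4386 -0.1844  0.053 ] [ 0.4905 -0.0656  0.0635] [ 0.46528887 -0.12136173  0.06014864]
[[437.70001220703125, -179.8000030517578], [478.29998779296875, -184.5], [491.70001220703125, -69.5999984741211], [451.1000061035156, -64.9000015258789]]
```

Call:
{"op": "drive_tool", "data": {"rows": [[[0,0.002,0.03,-0.02,-0.8],[0,0.005,0.06,-0.05,-0.8],[0,0.005,0.069,-0.08,-0.8],[0,0.005,0.069,-0.115,-0.8],[0,0.005,0.069,-0.15,-0.8]]]}}

```text
time_s: 13.42
position: [0.4758, -0.074, 0.136]
ee_rot: [0.744, 0.668, 0.001, 0.0]
ft_force: [1.5, -0.8, -0.4]
opening: 0.0853
grip_force: 0.0
```

Call:
{"op": "drive_tool", "data": {"rows": [[[0,0,0,-0.02,0],[0,0,0,-0.04,0],[0,0,0,-0.054,0],[0,0,0,-0.054,0],[0,0,0,-0.054,0]]]}}

```text
time_s: 13.83
position: [0.4751, -0.0755, 0.0828]
ee_rot: [0.745, 0.667, -0.0, -0.0]
ft_force: [-0.1, 0.3, 0.4]
opening: 0.0852
grip_force: 0.0
```

Call:
{"op": "drive_tool", "data": {"rows": [[[40,0,0,0,0],[80,0,0,0,0],[110,0,0,0,0],[124,0,0,0,0],[130,0,0,0,0]]]}}

```text
time_s: 14.25
position: [0.4748, -0.0758, 0.0833]
ee_rot: [0.745, 0.667, 0.0, 0.0]
ft_force: [-0.5, 0.9, 0.2]
opening: 0.0418
grip_force: 0.5
```

Call:
{"op": "drive_tool", "data": {"rows": [[[126,-0.001,-0.0035,0,0],[130,-0.001,-0.0035,0,0],[134,-0.001,-0.0035,0,0],[136,-0.001,-0.0035,0,0],[136,-0.001,-0.0035,0,0]]]}}

```text
time_s: 14.67
position: [0.4738, -0.0799, 0.0831]
ee_rot: [0.745, 0.667, -0.0, 0.0]
ft_force: [-1.8, -3.2, 8.2]
opening: 0.0402
grip_force: 20.5
```

Call:
{"op": "drive_tool", "data": {"rows": [[[134,0,0,0,0],[134,0,0,0.002,0],[134,0,-0.001,0.005,0],[134,0,-0.002,0.008,0],[134,-0.001,-0.004,0.012,0]]]}}

```text
time_s: 15.08
position: [0.4729, -0.0833, 0.0951]
ee_rot: [0.745, 0.667, 0.0, -0.0]
ft_force: [-0.9, -0.7, 0.1]
opening: 0.0407
grip_force: 0.1
```

```bash
python3 - <<'E'
from red import *
o,s,W=red(.06,.02); cv2.imwrite("pics/w4.png",s["pixels"])
o,s=snap("scene"); cv2.imwrite("pics/s4.png",cv2.resize(s["pixels"][130:250,150:310],None,fx=5,fy=5))
E
```

```text
15.0833 [ 0.47288595 -0.08325922  0.09511394] [ 0.745  0.667  0.    -0.   ] [-0.9 -0.7  0.1]
17790 [472.2 -86.1] [ 35.1 108.3] 82.89 [ 0.4176 -0.1041  0.04  ] [ 0.5278 -0.0641  0.08  ] [ 0.47307262 -0.07857067  0.06605601]
[[416.29998779296875, -96.9000015258789], [523.7000122070312, -110.30000305175781], [528.0999755859375, -75.4000015258789], [420.6000061035156, -62.0]]
```

View pics/s4.png

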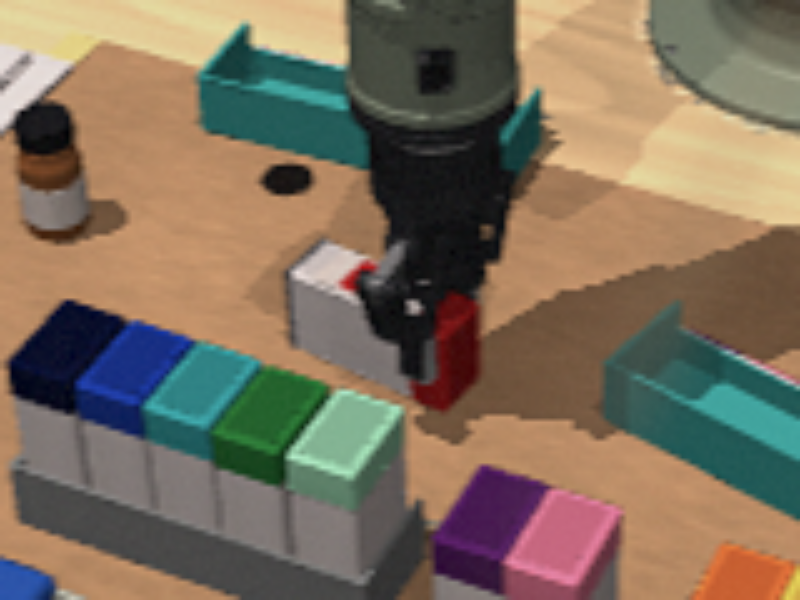

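Call:
{"op": "drive_tool", "data": {"rows": [[[130,0,0.002,-0.006,0],[130,0,0.003,-0.012,0],[135,0,0.003,-0.012,0],[136,0,0.003,-0.012,0],[136,0,0.003,-0.012,0]]]}}

```text
time_s: 15.6
position: [0.4726, -0.0804, 0.0826]
ee_rot: [0.745, 0.667, -0.0, -0.0]
ft_force: [0.3, -0.4, -2.5]
opening: 0.0399
grip_force: 6.3
```

Call:
{"op": "drive_tool", "data": {"rows": [[[136,0,0,0.002,0],[136,0,-0.001,0.004,0],[136,0,-0.002,0.008,0],[136,0,-0.004,0.012,0],[136,0,-0.005,0.015,0]]]}}

```text
time_s: 16.02
position: [0.4729, -0.0858, 0.0986]
ee_rot: [0.745, 0.667, 0.0, 0.0]
ft_force: [0.2, 0.2, -2.0]
opening: 0.0401
grip_force: 5.1
```

Call:
{"op": "drive_tool", "data": {"rows": [[[136,0,-0.001,0.002,0],[136,0,-0.003,0.006,0],[136,0,-0.005,0.01,0],[136,0,-0.007,0.013,0],[136,0,-0.008,0.015,0]]]}}

```text
time_s: 16.43
position: [0.4729, -0.0938, 0.1134]
ee_rot: [0.745, 0.667, 0.0, 0.0]
ft_force: [-0.6, -0.1, -1.3]
opening: 0.0402
grip_force: 5.0
```

```bash
python3 - <<'E'
from red import *
o,s=snap("scene"); cv2.imwrite("pics/s5.png",cv2.resize(s["pixels"][160:220,190:270],None,fx=6,fy=6))
E
```

```text
(no output)
```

View pics/s5.png

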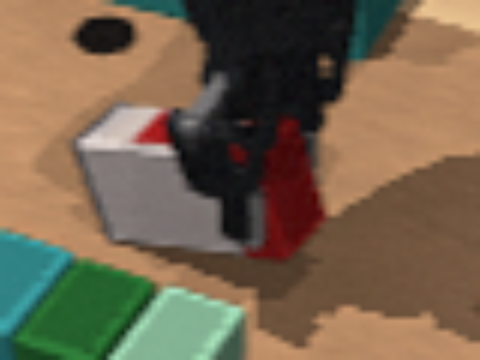

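The tin is tilting about its base edge as intended (lid end at (290,190) lifted, base still on the bench). I'll follow the arc.

Call:
{"op": "drive_tool", "data": {"rows": [[[136,-0.0005,-0.005,0.006,0],[136,-0.001,-0.011,0.012,0],[136,-0.002,-0.016,0.018,0],[136,-0.0025,-0.021,0.023,0],[136,-0.003,-0.027,0.028,0]]]}}

```text
time_s: 16.9
position: [0.4697, -0.1211, 0.1416]
ee_rot: [0.745, 0.667, 0.0, 0.0]
ft_force: [-0.0, -0.2, -2.7]
opening: 0.0401
grip_force: 5.0
```

Call:
{"op": "drive_tool", "data": {"rows": [[[136,-0.0005,-0.006,0.004,0],[136,-0.001,-0.013,0.007,0],[136,-0.002,-0.02,0.01,0],[136,-0.003,-0.027,0.013,0],[136,-0.004,-0.0335,0.0156,0]]]}}

```text
time_s: 17.32
position: [0.4657, -0.1548, 0.1567]
ee_rot: [0.745, 0.667, -0.0, 0.0]
ft_force: [-0.1, 0.4, -3.6]
opening: 0.0396
grip_force: 4.9
```

```bash
python3 - <<'E'
from red import *
o,s=snap("scene"); cv2.imwrite("pics/s6.png",cv2.resize(s["pixels"][140:220,180:280],None,fx=6,fy=6))
E
```

```text
(no output)
```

View pics/s6.png

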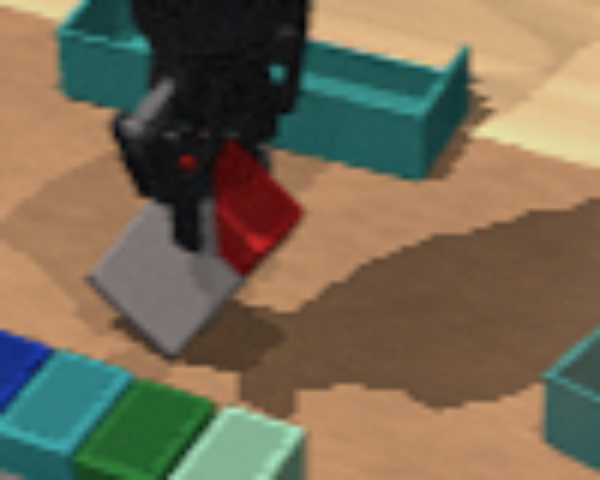

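```bash
cat > tilt.py <<'E'
from h import *
def tilt():
    o,s=snap("scene"); W=world(s); p=o["position"]; I=s["pixels"].astype(int)
    # side face: points on +x side of tin, in tin-yz coordinates
    m=(abs(W[...,1]-p[1])<.12)&(W[...,2]>.006)&(W[...,2]<.16)&(abs(W[...,0]-p[0]-.02-(W[...,1]-p[1])*.115)<.012)
    m&=~((I.max(-1)<75))
    P=W[m]; rc=cv2.minAreaRect(P[:,1:].astype(np.float32)*1000)
    print(p,o["ft_force"].round(1),len(P),np.round(rc[0],1),np.round(rc[1],1),round(rc[2],1)); print("rel TCP(y,z):",(cv2.boxPoints(rc)-p[1:]*1000).round(1).tolist(),"lowest z",np.percentile(P[:,2],1))
    return P
if __name__=="__main__": tilt()
E
python3 tilt.py
```

```text
[ 0.46550092 -0.15608287  0.15711101] [-0.5 -2.  -0.7] 436 [-166.9   47. ] [198.5 109.2] 49.7
rel TCP(y,z): [[-116.6, -150.6], [-33.3, -221.2], [95.0, -69.7], [11.7, 0.9]] lowest z 0.006514112434557212
```

Call:
{"op": "drive_tool", "data": {"rows": [[[136,0,0,-0.002,0],[136,0,0,-0.004,0],[136,0,0,-0.006,0],[136,0,0,-0.006,0],[136,0,0,-0.006,0]]]}}

```text
time_s: 17.83
position: [0.466, -0.1534, 0.1503]
ee_rot: [0.745, 0.667, 0.0, -0.0]
ft_force: [0.5, 1.8, 2.3]
opening: 0.0401
grip_force: 6.0
```

```bash
sed -i 's/(W\[...,2\]>.006)/(W[...,2]>.012)/; s/+.115\*0//' tilt.py; python3 - <<'E'
from h import *
o,s=snap("scene"); W=world(s); p=o["position"]; I=s["pixels"].astype(int); hsv=cv2.cvtColor(s["pixels"],cv2.COLOR_BGR2HSV)
near=(np.hypot(W[...,0]-p[0],W[...,1]-p[1])<.12)&(W[...,2]>.003)
red=near&((hsv[...,0]<8)|(hsv[...,0]>172))&(hsv[...,1]>150)
gry=near&(hsv[...,1]<60)&(hsv[...,2]>80)
for n,m in(("red",red),("grey",gry)):
    P=W[m]; print(n,len(P),(P.min(0)-p).round(3),(P.max(0)-p).round(3),P.min(0).round(3))
    # dominant plane by normals
    c=P-P.mean(0)
    from itertools import count
    rng=np.random.default_rng(0);best=(0,)
    for _ in range(300):
        a,b,d=P[rng.choice(len(P),3,False)];nn=np.cross(b-a,d-a);L=np.linalg.norm(nn)
        if L<1e-6: continue
        nn/=L;k=(abs((P-a)@nn)<.002).sum()
        if k>best[0]:best=(k,nn,a)
    print(best[0],best[1].round(3))
    if n=="grey":
        Q=P[abs((P-best[2])@best[1])<.004]; rc=cv2.minAreaRect((Q[:,1:]*1000).astype(np.float32)); print(rc,(cv2.boxPoints(rc)-p[1:]*1000).round(0).tolist())
E
```

```text
red 217 [-0.025 -0.015 -0.072] [0.048 0.04  0.007] [ 0.441 -0.168  0.078]
99 [0.059 0.476 0.877]
grey 2964 [-0.08  -0.074 -0.146] [0.072 0.088 0.45 ] [ 0.386 -0.228  0.005]
780 [ 0.739 -0.452  0.499]
((-152.62478637695312, 500.51239013671875), (214.1270751953125, 88.57369995117188), 69.98783874511719) [[-78.0, 265.0], [6.0, 234.0], [79.0, 436.0], [-4.0, 466.0]]
```

The lid's plane gives a tilt of about 61°, with the base edge on the bench. I'll finish the arc.

Call:
{"op": "drive_tool", "data": {"rows": [[[136,-0.0005,-0.005,0.001,0],[136,-0.001,-0.01,0.002,0],[136,-0.002,-0.016,0.0025,0],[136,-0.003,-0.022,0.0025,0],[136,-0.004,-0.028,0.002,0]]]}}

```text
time_s: 18.3
position: [0.4621, -0.1829, 0.1528]
ee_rot: [0.745, 0.667, 0.0, 0.001]
ft_force: [2.5, 0.2, 4.6]
opening: 0.0398
grip_force: 7.6
```

Call:
{"op": "drive_tool", "data": {"rows": [[[136,-0.0005,-0.005,-0.0005,0],[136,-0.001,-0.01,-0.001,0],[136,-0.002,-0.015,-0.002,0],[136,-0.0025,-0.02,-0.003,0],[136,-0.0025,-0.02,-0.003,0]]]}}

```text
time_s: 18.72
position: [0.459, -0.2031, 0.1493]
ee_rot: [0.745, 0.667, -0.0, 0.0]
ft_force: [2.0, -3.0, 2.5]
opening: 0.04
grip_force: 7.6
```

```bash
cat > lidn.py <<'E'
from h import *
o,s=snap("scene"); W=world(s); p=o["position"]; hsv=cv2.cvtColor(s["pixels"],cv2.COLOR_BGR2HSV)
m=(np.hypot(W[...,0]-p[0],W[...,1]-p[1])<.12)&(W[...,2]>.04)&((hsv[...,0]<8)|(hsv[...,0]>172))&(hsv[...,1]>150)
P=W[m];rng=np.random.default_rng(0);best=(0,)
for _ in range(500):
    a,b,d=P[rng.choice(len(P),3,False)];nn=np.cross(b-a,d-a);L=np.linalg.norm(nn)
    if L<1e-6: continue
    nn/=L;nn*=np.sign(nn[2]);k=(abs((P-a)@nn)<.0015).sum()
    if k>best[0]:best=(k,nn,a)
Q=P[abs((P-best[2])@best[1])<.002]
print(p.round(4),o["ft_force"].round(1),o["opening"],len(P),best[0],best[1].round(3),Q.min(0).round(3),Q.max(0).round(3))
E
python3 lidn.py
```

```text
[ 0.459  -0.2031  0.1493] [ 2.  -3.   2.5] 0.04000737237095181 213 68 [-0.032  0.064  0.997] [ 0.439 -0.219  0.115] [ 0.482 -0.162  0.121]
```

Call:
{"op": "drive_tool", "data": {"rows": [[[136,0,-0.001,-0.0005,0],[136,0,-0.002,-0.001,0],[136,0,-0.003,-0.0015,0],[136,0,-0.004,-0.002,0],[136,0,-0.004,-0.002,0]]]}}

```text
time_s: 19.18
position: [0.4591, -0.206, 0.1475]
ee_rot: [0.745, 0.667, -0.0, -0.0]
ft_force: [0.5, -2.1, 5.7]
opening: 0.04
grip_force: 6.4
```

```bash
python3 lidn.py
```

```text
[ 0.4591 -0.206   0.1475] [ 0.5 -2.1  5.7] 0.040024575653314236 209 71 [-0.014  0.132  0.991] [ 0.438 -0.219  0.112] [ 0.481 -0.167  0.121]
```

Call:
{"op": "drive_tool", "data": {"rows": [[[136,0,-0.001,0,0],[136,0,-0.002,0,0],[136,-0.0005,-0.004,-0.0005,0],[136,-0.0005,-0.005,-0.001,0],[136,-0.0005,-0.006,-0.001,0]]]}}

```text
time_s: 19.65
position: [0.4585, -0.2119, 0.1462]
ee_rot: [0.745, 0.667, -0.0, -0.0]
ft_force: [-0.1, 1.1, -2.6]
opening: 0.0398
grip_force: 5.5
```

```bash
python3 lidn.py; python3 - <<'E'
from h import *
o,s=snap("scene"); cv2.imwrite("pics/s7.png",cv2.resize(s["pixels"][140:220,170:270],None,fx=7,fy=7))
E
```

```text
[ 0.4585 -0.2119  0.1462] [-0.1  1.1 -2.6] 0.039819184251572604 210 70 [0.093 0.027 0.995] [ 0.44  -0.227  0.112] [ 0.484 -0.173  0.119]
```

View pics/s7.png

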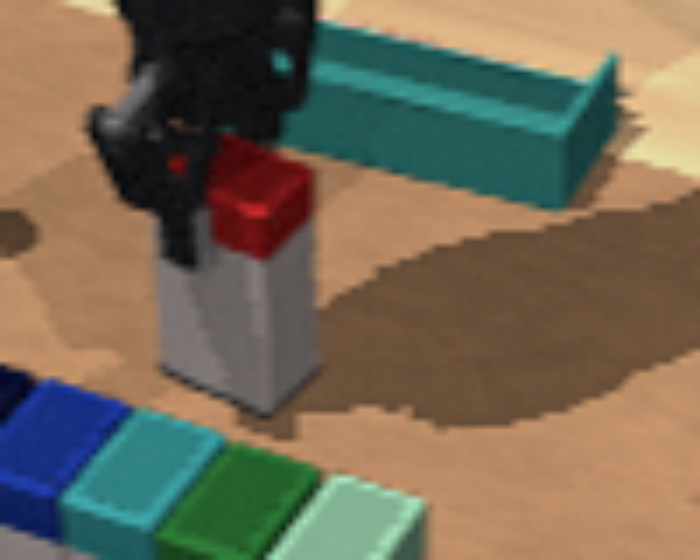

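The tin now stands upright (lid at (250,190), base on the bench). I'll set it down, release, and look from above.

Call:
{"op": "drive_tool", "data": {"rows": [[[136,0,0,-0.001,0],[136,0,0,-0.002,0],[130,0,0,-0.002,0],[120,0,0,-0.002,0],[90,0,0,-0.002,0]]]}}

```text
time_s: 20.17
position: [0.4589, -0.2118, 0.1445]
ee_rot: [0.745, 0.667, 0.0, -0.0]
ft_force: [0.3, -0.5, -0.2]
opening: 0.0547
grip_force: 0.0
```

Call:
{"op": "drive_tool", "data": {"rows": [[[40,0,0,0,0],[0,0,0,0.01,0],[0,0,0,0.04,0],[0,0,0,0.08,0],[0,0,-0.02,0.1,0]]]}}

```text
time_s: 20.58
position: [0.4596, -0.2299, 0.2483]
ee_rot: [0.744, 0.668, 0.001, 0.0]
ft_force: [2.3, -0.7, 1.0]
opening: 0.0853
grip_force: 0.0
```

Call:
{"op": "drive_tool", "data": {"rows": [[[0,0,-0.01,0.02,0],[0,0,-0.01,0.02,0],[0,0,-0.01,0.02,0],[0,0,-0.01,0.02,0],[0,0,-0.01,0.02,0]]]}}

```text
time_s: 21.0
position: [0.4585, -0.2413, 0.2638]
ee_rot: [0.745, 0.667, -0.0, -0.001]
ft_force: [-0.6, 0.3, 0.3]
opening: 0.0855
grip_force: 0.0
```

```bash
python3 - <<'E'
from red import *
o,s,W=red(.115,.008,c=(.46,-.2),rad=.07)
_,s=snap("top");T=world(s);m=(np.hypot(T[...,0]-.46,T[...,1]+.2)<.08)&(abs(T[...,2]-.115)<.008);P=T[m];print("top",m.sum(),cv2.minAreaRect(P[:,:2].astype(np.float32)*1000) if m.sum()>5 else 0)
E
```

```text
21.0 [ 0.45854075 -0.2412613   0.26384405] [ 0.745  0.667 -0.    -0.001] [-0.6  0.3  0.3]
4418 [ 458.4 -209.6] [60.1 40.9] 83.8 [ 0.4354 -0.2411  0.1096] [ 0.4813 -0.1779  0.1173] [ 0.45864917 -0.20806467  0.11506532]
[[434.79998779296875, -237.3000030517578], [475.3999938964844, -241.6999969482422], [481.8999938964844, -182.0], [441.29998779296875, -177.60000610351562]]
top 199 ((460.7754211425781, -203.22239685058594), (49.43203353881836, 39.92995071411133), 83.708740234375)
```

Call:
{"op": "drive_tool", "data": {"rows": [[[0,0,0.01,0,6],[0,0,0.02,0,12],[0,0,0.032,0,18],[0,0,0.032,0,24],[0,0,0.032,0,30]]]}}

```text
time_s: 21.52
position: [0.4588, -0.2089, 0.264]
ee_rot: [0.544, 0.839, -0.0, -0.001]
ft_force: [-1.0, -0.8, -0.2]
opening: 0.0854
grip_force: 0.0
```

Call:
{"op": "drive_tool", "data": {"rows": [[[0,0,0,0,6],[0,0,0,0,12],[0,0,0,0,18],[0,0,0,0,24],[0,0,0,0,30]]]}}

```text
time_s: 21.93
position: [0.4587, -0.2096, 0.264]
ee_rot: [0.309, 0.951, -0.0, -0.001]
ft_force: [-0.2, -0.1, 0.0]
opening: 0.0853
grip_force: 0.0
```

Call:
{"op": "drive_tool", "data": {"rows": [[[0,0,0,0,7],[0,0,0,0,14],[0,0,0,0,21],[0,0,0,0,28],[0,0,0,0,30]]]}}

```text
time_s: 22.35
position: [0.4586, -0.2097, 0.264]
ee_rot: [0.051, 0.999, 0.0, -0.0]
ft_force: [0.1, 0.2, 1.0]
opening: 0.0859
grip_force: 0.0
```

Call:
{"op": "drive_tool", "data": {"rows": [[[0,0,0,0,0],[0,0,0,0,0],[0,0,0,0,0],[0,0,0,-0.01,0],[0,0,0,-0.02,0]]]}}

```text
time_s: 22.77
position: [0.459, -0.2099, 0.2439]
ee_rot: [0.055, 0.998, -0.0, 0.0]
ft_force: [-0.1, -0.6, -0.6]
opening: 0.0857
grip_force: 0.0
```

```bash
python3 - <<'E'
from red import *
o,s,W=red(.115,.006,c=(.46,-.205),rad=.055)
from scipy.spatial.transform import Rotation as Ro
R=Ro.from_quat(o["ee_rot"]).as_matrix(); print(np.degrees(np.arctan2(R[1,1],R[0,1])),o["qpos"].round(2))
E
```

```text
22.7667 [ 0.45896141 -0.20985282  0.243868  ] [ 0.055  0.998 -0.     0.   ] [-0.1 -0.6 -0.6]
4688 [ 457.7 -209.3] [60.9 40.5] 83.47 [ 0.435 -0.241  0.109] [ 0.4806 -0.1777  0.1175] [ 0.45632234 -0.20916998  0.11496703]
[[434.1000061035156, -237.1999969482422], [474.3999938964844, -241.8000030517578], [481.29998779296875, -181.3000030517578], [441.0, -176.6999969482422]]
83.6443613196486 [ 0.31  0.41 -0.    1.97  0.    0.75  1.77]
```

Aligned. Descend, grip, and lift straight up.

Call:
{"op": "drive_tool", "data": {"rows": [[[0,-0.001,0,-0.025,0],[0,-0.001,0,-0.05,0],[0,-0.001,0,-0.075,0],[0,-0.001,0,-0.094,0],[20,-0.001,0,-0.094,0]]]}}

```text
time_s: 23.23
position: [0.4562, -0.2092, 0.1469]
ee_rot: [0.055, 0.998, 0.001, -0.003]
ft_force: [-2.0, 1.3, -0.2]
opening: 0.0787
grip_force: 0.0
```

Call:
{"op": "drive_tool", "data": {"rows": [[[60,0,0,0,0],[76,0,0,0,0],[90,0,0,0,0],[90,0,0,0,0],[90,0,0,0.003,0]]]}}

```text
time_s: 23.65
position: [0.4578, -0.2099, 0.1539]
ee_rot: [0.055, 0.998, -0.0, 0.0]
ft_force: [-0.8, -0.3, -3.3]
opening: 0.0594
grip_force: 65.0
```

Call:
{"op": "drive_tool", "data": {"rows": [[[90,0,0,0.005,0],[90,0,0,0.015,0],[90,0,0,0.03,0],[90,0,0,0.05,0],[90,0,0,0.065,0]]]}}

```text
time_s: 24.07
position: [0.4579, -0.21, 0.2207]
ee_rot: [0.055, 0.998, -0.0, 0.001]
ft_force: [0.5, -0.6, -2.8]
opening: 0.0591
grip_force: 65.1
```

```bash
python3 lidn.py; python3 -c "
from h import *
o=r.get_obs();print(o['position'],o['opening'],o['grip_force'],o['wrist_torque'])"
```

```text
[ 0.4579 -0.21    0.2207] [ 0.5 -0.6 -2.8] 0.05913145403214394 250 86 [ 0.187 -0.004  0.982] [ 0.44  -0.243  0.179] [ 0.486 -0.185  0.188]
[ 0.45874773 -0.21044622  0.22297358] 0.05893084904268001 65.16867399215698 [-0.06317621 -0.3249317  -0.01026243]
```

Call:
{"op": "drive_tool", "data": {"rows": [[[90,0,0,0.02,0],[90,0,0,0.04,0],[90,0,0,0.06,0],[90,0,0,0.08,0],[90,0,0,0.09,0]]]}}

```text
time_s: 24.53
position: [0.4581, -0.2101, 0.3111]
ee_rot: [0.055, 0.998, -0.0, 0.001]
ft_force: [0.1, 0.9, -1.7]
opening: 0.0593
grip_force: 66.2
```

Call:
{"op": "drive_tool", "data": {"rows": [[[90,0.012,0.02,0,-5.5],[90,0.027,0.044,0,-11],[90,0.041,0.067,0,-16.5],[90,0.055,0.09,0,-22],[90,0.069,0.113,0,-27.5]]]}}

```text
time_s: 24.95
position: [0.5271, -0.0957, 0.3085]
ee_rot: [0.293, 0.956, -0.0, -0.0]
ft_force: [-0.1, -0.4, -2.2]
opening: 0.059
grip_force: 66.2
```

Call:
{"op": "drive_tool", "data": {"rows": [[[90,0.014,0.023,0,-5.5],[90,0.027,0.045,0,-11],[90,0.041,0.068,0,-16.5],[90,0.055,0.09,0,-22],[90,0.069,0.113,0,-27.5]]]}}

```text
time_s: 25.37
position: [0.5961, 0.0172, 0.3083]
ee_rot: [0.512, 0.859, -0.0, -0.0]
ft_force: [0.2, 0.3, -2.8]
opening: 0.0592
grip_force: 66.2
```

Call:
{"op": "drive_tool", "data": {"rows": [[[90,0.014,0.023,0,-5.5],[90,0.027,0.045,0,-11],[90,0.041,0.068,0,-16.5],[90,0.055,0.09,0,-22],[90,0.068,0.113,0,-27.6]]]}}

```text
time_s: 25.78
position: [0.6642, 0.1302, 0.3082]
ee_rot: [0.702, 0.712, -0.0, -0.0]
ft_force: [0.2, 0.3, -3.3]
opening: 0.0593
grip_force: 66.2
```

Call:
{"op": "drive_tool", "data": {"rows": [[[90,0,0,0,0],[90,0,0,0,0],[90,0,0,0,0],[90,0,0,0,0],[90,0,0,0,0]]]}}

```text
time_s: 26.2
position: [0.6637, 0.1281, 0.3087]
ee_rot: [0.701, 0.713, -0.0, 0.0]
ft_force: [0.2, -0.2, -3.1]
opening: 0.0593
grip_force: 66.3
```

```bash
python3 - <<'E'
from lids import *
from scipy.spatial.transform import Rotation as Ro
o,s,W=lids(); cv2.imwrite("pics/w8.png",s["pixels"])
R=Ro.from_quat(o["ee_rot"]).as_matrix(); print(np.degrees(np.arctan2(R[1,1],R[0,1])),R[:,2].round(4),o["opening"],o["wrist_torque"].round(2),o["qpos"].round(2))
p=o["position"]
m=(abs(W[...,0]-p[0])<.045)&(abs(W[...,1]-p[1])<.05)&(W[...,2]<p[2]-.02)&(W[...,2]>p[2]-.05)
P=W[m]; print("held lid pts",len(P))
if len(P)>50:
    A=np.c_[P[:,:2]-p[:2],np.ones(len(P))]; print(np.linalg.lstsq(A,P[:,2],rcond=None)[0], (P.min(0)-p).round(4),(P.max(0)-p).round(4))
E
```

```text
26.2 [0.66366614 0.12809296 0.30870056] [ 0.23758603 -0.19453367 -3.14363421]
org 2705 [662.1 175.8] [37.4 58.3] 89.9 0.157 0.1945
yel 2739 [660.  213.4] [36.3 54.9] 89.0 0.1957 0.2319
1.0350533382479101 [ 0.e+00 -1.e-04 -1.e+00] 0.05926446479070661 [ 0.05 -0.02  0.03] [-0.43  0.61  0.25  1.46 -0.16  1.09 -0.13]
held lid pts 16799
[ 0.00554943 -0.06213505  0.27260141] [-0.045  -0.0216 -0.05  ] [ 0.0449  0.0206 -0.02  ]
```

View pics/w8.png

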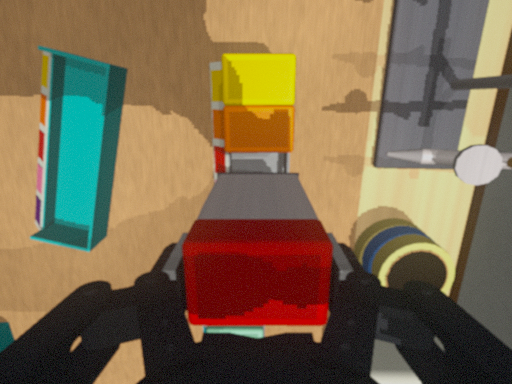

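The view shows the held tin, its lid at (260,270), centred above the opening just below orange (258,130). I'll check its tilt and where its base will land.

```bash
python3 - <<'E'
from h import *
o,s=snap("wrist"); W=world(s,o); p=o["position"]; D=W-p
m=(abs(D[...,0])<.026)&(abs(D[...,1])<.016)&(D[...,2]<-.02)&(D[...,2]>-.06); P=D[m]
c=np.linalg.lstsq(np.c_[P[:,:2],np.ones(len(P))],P[:,2],rcond=None)[0]; print("lid",len(P),c,np.percentile(P[:,2],[5,50,95]))
m=(abs(D[...,0])<.026)&(abs(D[...,1]-.02)<.015)&(D[...,2]<-.055)&(D[...,2]>-.15); P=D[m]
c=np.linalg.lstsq(np.c_[P[:,2],np.ones(len(P))],P[:,1],rcond=None)[0]; print("side",len(P),c,P[:,2].min(),P[:,2].max(), "y at base",c@[-.15,1])
_,s=snap("top"); T=world(s); h=cv2.cvtColor(s["pixels"],cv2.COLOR_BGR2HSV)[...,0]
m=(abs(T[...,2]-.118)<.008)&(abs(T[...,0]-.664)<.025); P=T[m];hh=h[m]
for n,c in(("org",16),("pink",170),("yel",26),("purp",147)):
    Q=P[abs(hh.astype(int)-c)<5]; print(n,len(Q),Q.min(0).round(4) if len(Q) else 0,Q.max(0).round(4) if len(Q) else 0)
E
```

```text
lid 8693 [ 0.00325209 -0.00243346 -0.03609391] [-0.03698755 -0.03609818 -0.03520871]
side 4652 [0.00148029 0.01919747] -0.149943378463834 -0.05500048354060755 y at base 0.01897542233766936
org 13 [ 0.6718 -0.6142  0.1126] [ 0.6871 -0.0505  0.1234]
pink 182 [ 0.6393 -0.2393  0.1105] [0.6872 0.1004 0.1237]
yel 41 [ 0.6394 -0.6125  0.1111] [ 0.6796 -0.0345  0.1259]
purp 245 [ 0.6392 -0.2417  0.1102] [0.6877 0.0597 0.1247]
```

Call:
{"op": "drive_tool", "data": {"rows": [[[90,0,0.001,-0.01,0],[90,0,0.001,-0.02,0],[90,0,0.001,-0.032,0],[90,0,0.001,-0.045,0],[90,0,0.001,-0.06,0]]]}}

```text
time_s: 26.77
position: [0.6636, 0.1301, 0.2469]
ee_rot: [0.7, 0.714, -0.0, -0.0]
ft_force: [-0.2, -0.5, -3.7]
opening: 0.0591
grip_force: 66.5
```

Call:
{"op": "drive_tool", "data": {"rows": [[[90,0,0,-0.012,0],[90,0,0,-0.024,0],[90,0,0,-0.034,0],[90,0,0,-0.042,0],[90,0,0,-0.045,0]]]}}

```text
time_s: 27.18
position: [0.6635, 0.13, 0.202]
ee_rot: [0.7, 0.714, -0.001, -0.0]
ft_force: [0.1, -0.4, -2.0]
opening: 0.0594
grip_force: 66.5
```

Call:
{"op": "drive_tool", "data": {"rows": [[[90,0,0,-0.005,0],[90,0,0,-0.01,0],[90,0,0,-0.015,0],[90,0,0,-0.02,0],[90,0,0,-0.025,0]]]}}

```text
time_s: 27.6
position: [0.6639, 0.1301, 0.1782]
ee_rot: [0.7, 0.714, 0.0, 0.0]
ft_force: [-0.7, -0.8, -3.3]
opening: 0.0589
grip_force: 66.5
```

Call:
{"op": "drive_tool", "data": {"rows": [[[90,0,0,-0.005,0],[90,0,0,-0.01,0],[90,0,0,-0.014,0],[90,0,0,-0.017,0],[90,0,0,-0.019,0]]]}}

```text
time_s: 28.02
position: [0.6637, 0.1301, 0.159]
ee_rot: [0.7, 0.714, -0.0, -0.0]
ft_force: [-0.3, 0.6, -4.0]
opening: 0.0593
grip_force: 66.5
```

Call:
{"op": "drive_tool", "data": {"rows": [[[90,0,0,-0.001,0],[90,0,0,-0.002,0],[90,0,0,-0.003,0],[90,0,0,-0.004,0],[90,0,0,-0.004,0]]]}}

```text
time_s: 28.43
position: [0.6638, 0.1301, 0.1554]
ee_rot: [0.7, 0.714, -0.0, -0.0]
ft_force: [0.5, -0.5, -2.6]
opening: 0.0592
grip_force: 66.5
```

Call:
{"op": "drive_tool", "data": {"rows": [[[90,0,0,-0.0005,0],[90,0,0,-0.001,0],[90,0,0,-0.0015,0],[90,0,0,-0.002,0],[90,0,0,-0.002,0]]]}}

```text
time_s: 28.85
position: [0.664, 0.1301, 0.1545]
ee_rot: [0.7, 0.714, 0.0, 0.0]
ft_force: [-2.8, -0.9, 11.0]
opening: 0.0592
grip_force: 67.9
```

Seated on the floor at the expected height, so unload, release and retreat.

Call:
{"op": "drive_tool", "data": {"rows": [[[90,0,0,0.001,0],[80,0,0,0.001,0],[50,0,0,0.001,0],[0,0,0,0.001,0],[0,0,0,0.001,0]]]}}

```text
time_s: 29.27
position: [0.6639, 0.1301, 0.1545]
ee_rot: [0.7, 0.714, 0.0, 0.0]
ft_force: [-0.5, 1.0, 0.6]
opening: 0.0857
grip_force: 0.0
```

Call:
{"op": "drive_tool", "data": {"rows": [[[0,0,0,0.01,0],[0,0,0,0.04,0],[0,0,0,0.08,0],[0,0,-0.02,0.11,0],[0,0,-0.05,0.13,0]]]}}

```text
time_s: 29.68
position: [0.6643, 0.0826, 0.2886]
ee_rot: [0.699, 0.715, 0.002, 0.0]
ft_force: [0.4, -0.1, -0.2]
opening: 0.0854
grip_force: 0.0
```

Call:
{"op": "drive_tool", "data": {"rows": [[[0,-0.02,-0.02,0,0],[0,-0.02,-0.02,0,0],[0,-0.02,-0.02,0,0],[0,-0.02,-0.02,0,0],[0,-0.02,-0.02,0,0]]]}}

```text
time_s: 30.1
position: [0.644, 0.0611, 0.2845]
ee_rot: [0.7, 0.714, 0.0, -0.0]
ft_force: [-0.7, -0.3, -0.1]
opening: 0.0856
grip_force: 0.0
```

```bash
python3 - <<'E'
from lids import *
o,s,W=lids((("yel",26),("org",16),("red0",1),("red179",179),("pink",170),("purp",147)))
I=s["pixels"]
D=W; m=(abs(W[...,2]-.045)<.006)&(abs(W[...,0]-.665)<.02)&(W[...,1]>.2)&(W[...,1]<.26); print("endwall y",np.percentile(W[m][:,1],[2,50,98]) if m.any() else 0)
for y in (.213,.175,.13,.084,.043):
    k=(abs(W[...,0]-.664)<.02)&(abs(W[...,1]-y)<.012)&(W[...,2]>.09); print(y,W[k][:,2].mean().round(4) if k.any() else None)
cv2.imwrite("pics/w9.png",I)
E
```

```text
30.1 [0.64402897 0.06107644 0.2844748 ] [-0.6562682  -0.303162   -0.11327891]
org 3200 [663.6 175.3] [49.6 30.4] 1.0 0.1602 0.1907
red0 1937 [666.2 130.3] [37.9 53.3] 89.9 0.1113 0.1493
pink 2011 [660.6  84.7] [53.2 34.9] 1.3 0.067 0.1025
purp 2865 [663.4  41.3] [57.8 39. ] 0.7 0.0217 0.0611
endwall y 0
0.213 None
0.175 0.1184
0.13 0.1184
0.084 0.2641
0.043 0.1184
```

View pics/w9.png

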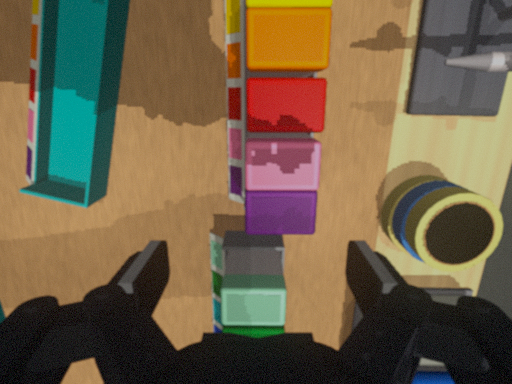

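The red tin (287,105) stands between orange (287,40) and pink (283,165), behind the red ticket at (235,103). Its lid is at 0.118 m, level with the others, and the robot is clear.

```bash
python3 -c "
from rig import r
print(r.job_done())"
```

```text
the job is handed in; nothing more can be done
None
```

The red tin is back in the warm rack between orange and pink, upright, fully down and behind the red ticket, and the job is handed in at about 30 s; the label should face the front, but I worked that out from the turns and never saw it in a picture.

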